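# Sweep the offcuts out from under the laser cutter's hood

## Task

Take the steel-footed scraper by its leaning handle and sweep all four wooden offcuts off the laser cutter's bed into the scrap trough along its front, reaching in under the green hood. Touch the offcuts only with the scraper, do not lean hard on the bed, bump the hood or disturb the coasters and the can. Then stand the scraper back upright on its cork mat and let go.

Things in the scene. Friction and masses are not known exactly. Their poses are not given: they have to be found in the camera images.
- machine: Black desktop laser cutter, fixed, 430 mm wide (y). Origin on the table below the middle of the bed's front edge; x points into the machine. Flat metal bed 60 mm high, x = 0 to 280, |y| < 204. Black cheeks 12 mm thick beside it rise to 90 mm. A beam with a laser head crosses at x = 205 to 265, 180 to 230 mm above the table
- trough (a point): Centre of the inner floor of the open scrap trough along the bed's front, part of the machine (axes alike), 8 mm above the table. Inside 100 mm (x) by 408 mm (y), from the bed's front edge to a front wall 6 mm thick; front and end walls rise to 50 mm above the table, the bed edge to 60 mm
- hood: Green clear hood over the bed, fixed, origin and axes as machine. Upright front pane at x = 87 to 99, lower edge 214 mm above the table (154 above the bed), upper edge at 295; flat roof at 284 to 290 mm and side panes at |y| = 209 to 215, from there to x = 280. Rear offcuts lie partly behind the pane, so an upright gripper cannot bring the scraper in behind them
- mat: Cork mat on the table, fixed, 130 (x) by 180 (y) by 4 mm. Origin at the centre of its underside
- scraper: Scraper, about 420 g, standing on the mat. Steel foot 40 (x) by 130 (y) by 20 mm; origin at the centre of its flat underside. A straight wooden handle, 24 (y) by 22 mm, leans 40 degrees from vertical along (-0.643, 0, 0.766) from the origin, ending 175 mm along. The weight is in the foot: it may swing a little in the fingers
- grip (a point): Point on the handle's centre line 140 mm from the scraper's origin, a good place to hold it across y; axes as scraper
- strip: Wooden offcut, straight bar 26 (x) by 80 (y) by 12 mm thick, about 30 g. Origin: underside centre. Starts lying on the bed
- corner: Wooden offcut, L shape 38 (x) by 64 (y) by 12 mm thick, about 30 g. Origin: underside, near the middle. Starts lying on the bed
- tee: Wooden offcut, T shape 36 (x) by 70 (y) by 12 mm thick, about 30 g. Origin: underside, near the middle. Starts lying on the bed
- arc: Wooden offcut, bowed piece about 36 (x) by 80 (y) by 12 mm thick, about 30 g. Origin: underside, near the middle. Starts lying on the bed
- coaster_a: Finished round wooden coaster, 96 mm across, 9 mm thick, origin under its centre; leave alone
- coaster_b: Another coaster like it; leave alone
- oil: Can 68 mm across, 120 mm tall, origin under its centre; leave alone
Things that resemble listed ones, but are neither listed nor needed, are in the scene too. There is more than one size of the mat; the one meant has the size given above.

How it is judged:
By the outcome, as a careful person would: the job done as asked, in the order asked, and still so for the second after the job is handed in, with the robot touching nothing.
It also fails if it takes over 54 s, if anything falls off the work surface, if the arm or the gripper's body presses on something with over 40 N, if the wrist force passes 120 N, or if a joint passes its speed limit or range.

## Robot

A 6-joint arm with a two-finger parallel gripper is mounted at the origin on the work surface. World frame = base frame: x ahead of the robot, y to its left, z up, the work surface at z = 0. Lengths are in m, angles in rad, forces in N, time in s.
With the tool pointing down it reaches from about 0.35 to 0.85 m from the base axis. Payload 8.1 kg.
Tool frame: the origin (TCP) lies between the finger pads; the fingertips stand 11 mm ahead of it and the grasp point (between the pads) lies 8 mm behind it (robot.tips_ahead is the distance from the TCP to the fingertips, in m); z points along the fingers, y is the line along which they close (so a half turn about z gives the same grasp; the last joint's range is limited). The gripper opens to 93 mm and grips with 3 to 60 N. Pads are 15 mm wide; open, the fingers measure 128 mm over their backs; the gripper's body (75 mm by 188 mm) begins 65 mm behind the grasp point.
Start: joints at [1.113, 0.13, 1.488, -0, 1.523, -0.085], TCP at [0.219, 0.559, 0.23] pointing down, gripper open.
Joint ranges: [-2.96, 2.96], [-0.89, 2.26], [0.02, 2.5], [-1.34, 4.48], [0, 2.73], [-2.66, 2.66]. Speed limits (rad/s): [2.39, 2.39, 2.79, 3.14, 3.14, 3.14].

## Interface

Orientations are given as a rotation vector (axis times angle).
In Python, from plant import robot gives the robot as it stands. The module is installed in compiled form; this text tells all that it offers.
- The arm moves only by the tool move_arm, never from a script. Its argument "deltas" is one flat list of numbers, 7 for each row, row after row: the shift along the tool's x, y, z in m, then the turn, a rotation vector about the tool's x, y, z in rad, then the opening, from 0 (shut) to 1 (fully open). A call has 1 to 12 rows; each row is the pose to reach, as a shift and turn from the pose commanded when the call began, along the tool's axes at that moment; what a row does not reach only later rows make up. A row lasts 1/8 s, in which the tool goes at most 62.5 mm and 10.7 degrees, less where a joint would pass 70% of its speed; a pose out of reach is approached as far as the arm can. A call with a gripper value outside its range is refused whole. The fingers move at their own pace and stop on an object; "squeeze" is the grip in N (left out, the last holds). Time passes only in rows, so rows that repeat a pose let the fingers close. It gives the time, the measured TCP pose, the force, the opening and the grip force at its end, in the units of the state.
- robot.read_state(): the state, without advancing time (a new reading comes with each control period).
- robot.read_camera(name): name is "scene" or "top" or "wrist"; returns (picture, depth): 480x640x3 uint8, red, green, blue; 480x640 float32, m along the optical axis (not along the pixel's ray), 0 where there is no reading.
- robot.camera_model(name): a dict with "K" (3x3 intrinsics, pixels), "R" (3x3) and "t" (3): a world point X has camera coordinates R X + t; the wrist camera has in their place "tool_from_camera" (4x4, takes a point from camera to tool coordinates, whose origin is the TCP and whose axes are the flange's). Camera axes: x right, y down, z forward; pixel columns grow to the right and rows downward; lengths in m; the calibration is good to about 2 mm. A picture is of the moment at which its call begins: read the wrist's pose just before it. camera_model takes no time and is no camera call.
- robot.close_job(): hands the job in; it is judged then, once.
Trained networks look in the newest picture that a camera, given by its name, has taken for a name from the list of things; names that differ only in an ending like _2 or _b are one class to them, and where a whole thing is asked for, a point or a joint stands for the part that bears it (a point fixed in the world has none). Each returns a list of dicts, best first, with "confidence" (0 to 1); they miss things now and then, are a little off and sometimes report something else, mostly with a low value. They report only what shows in the picture. A call takes as long as a camera call. They do not tell look-alikes from the thing itself.
- robot.recognise(camera, label): "uv" ([column, row] in pixels, amid what is visible of it).
The state is a dict: "t": time; "q": joint angles; "dq": joint speeds; "joint_torque": joint torques, N m; "tool_pos": TCP position; "orientation": TCP orientation; "force": force on the tool from outside, world axes, zero at the start; "wrist_torque": the same for the moment, N m; "opening": finger opening in m; "gripper_force": force on a finger pad.
Only numpy, scipy, OpenCV 4.12 (cv2) and the standard library are available. Lean on these libraries where they do the work, as an engineer would, in place of code of your own. Each camera call takes 0.05 s, during which the arm holds its last target. There are 200 camera calls.

## Working session

There is one attempt and no reset: what is moved stays moved. The work goes in short steps, Python scripts to look and compute and a tool call to move; the robot and the scene stay as the last step left them, time stands still between calls to the robot, and variables do not carry over. Pictures are saved under pics/ and viewed, at most 10 in all, crops included, and the job is handed in when it is done.

Besides the shell and the picture viewer there is one more tool, called after "Request:" by a JSON object that holds its "method" and its "body", one argument or row to a line. move_arm: Moves the arm, as the interface text tells. Its arguments: {"type":"object","properties":{"deltas":{"type":"array","items":{"type":"number"}},"squeeze":{"type":"number"}},"required":["deltas"]}

```bash
mkdir -p pics
cat > h.py <<'E'
import numpy as np, cv2
from scipy.spatial.transform import Rotation as Rn
from plant import robot
def shot(cam,name=None):
    st=robot.read_state(); im,d=robot.read_camera(cam)
    if name: cv2.imwrite('pics/'+name+'.png',im[:,:,::-1])
    return im,d,st
def cloud(cam,d,st):
    m=robot.camera_model(cam);K=np.array(m['K']);v,u=np.mgrid[0:480,0:640]
    P=np.stack([(u-K[0,2])/K[0,0]*d,(v-K[1,2])/K[1,1]*d,d],-1)
    if cam=='wrist':
        T=np.array(m['tool_from_camera']);P=P@T[:3,:3].T+T[:3,3]
        return P@Rn.from_rotvec(st['orientation']).as_matrix().T+np.array(st['tool_pos'])
    return (P-np.array(m['t']))@np.array(m['R'])
E
python3 - <<'E'
from h import *
for c in('top','scene'):
    im,d,st=shot(c,c); P=cloud(c,d,st); np.savez(c+'.npz',P=P,im=im)
    for l in['machine','trough','hood','mat','scraper','grip','strip','corner','tee','arc','coaster_a','oil']:
        for r in robot.recognise(c,l)[:3]:
            u,v=map(int,r['uv']); print(c,l,round(r['confidence'],2),u,v,P[v,u].round(3))
print(robot.read_state())
E
```

```text
top machine 0.79 409 234 [ 0.516 -0.219  0.294]
top trough 0.97 407 232 [ 0.522 -0.215  0.29 ]
top hood 0.57 438 232 [ 0.52  -0.298  0.291]
top hood 0.39 500 230 [ 0.535 -0.518  0.118]
top mat 0.94 255 250 [0.499 0.236 0.03 ]
top mat 0.94 203 189 [0.704 0.405 0.006]
top mat 0.57 261 319 [0.279 0.224 0.005]
top scraper 0.62 247 261 [0.466 0.265 0.006]
top grip 0.55 247 259 [0.471 0.259 0.046]
top strip 0.49 391 252 [ 0.48  -0.193  0.059]
top tee 0.45 372 251 [ 0.484 -0.133  0.075]
top arc 0.72 499 231 [ 0.531 -0.514  0.121]
top arc 0.45 379 218 [ 0.586 -0.158  0.076]
top coaster_a 0.97 254 185 [0.712 0.239 0.004]
top coaster_a 0.86 169 284 [0.399 0.516 0.011]
top oil 0.95 500 233 [ 0.525 -0.516  0.124]
scene machine 0.86 266 187 [ 0.497 -0.306  0.056]
scene machine 0.19 291 196 [ 0.466 -0.217  0.07 ]
scene trough 0.97 267 187 [ 0.497 -0.3    0.06 ]
scene hood 0.76 257 138 [ 0.542 -0.224  0.289]
scene mat 0.98 351 442 [0.711 0.398 0.006]
scene mat 0.71 378 350 [0.544 0.272 0.013]
scene mat 0.55 449 282 [0.274 0.218 0.002]
scene grip 0.91 402 327 [0.482 0.274 0.053]
scene grip 0.34 292 
[... 334 characters left out ...]
 308 380 [0.709 0.241 0.005]
{'t': 1.3, 'q': array([ 1.11258043e+00,  1.30373394e-01,  1.48819262e+00, -8.47889534e-06,
        1.52298311e+00, -8.54067473e-02]), 'dq': array([-0.00096558,  0.00077264, -0.00087549,  0.00075233, -0.00168358,
       -0.00048962]), 'joint_torque': array([-4.95441691e-04, -5.59774590e+01, -4.92030287e+01,  7.65530323e-02,
        2.34355062e-02, -2.70413085e-05]), 'tool_pos': array([0.21853279, 0.55880461, 0.22965518]), 'orientation': array([5.82217514e-01, 3.08715119e+00, 6.22929440e-05]), 'force': array([-0.50060556, -0.57824445,  0.20660016]), 'wrist_torque': array([-0.00106475,  0.01107845,  0.04093666]), 'gripper_force': 0.0, 'opening': 0.09286297927584156}
```

View pics/top.png

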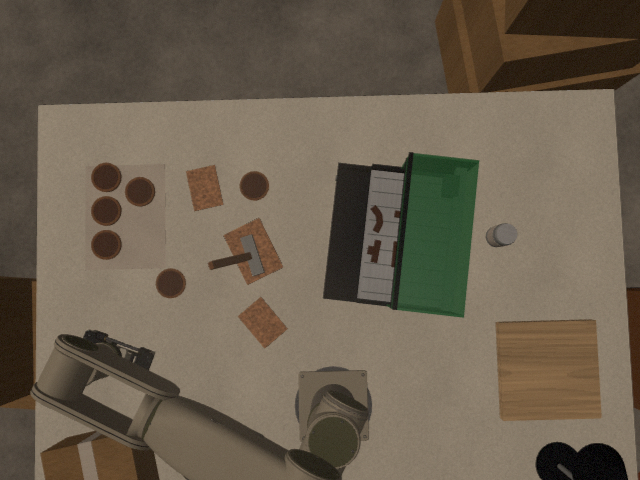

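View pics/scene.png

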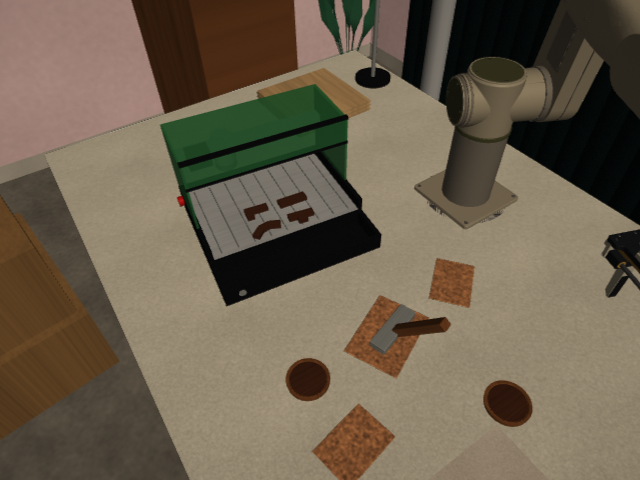

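The top view shows the scraper on the middle mat at (255,250), with the handle leaning left. The machine is at (400,235) with its trough on the left, and the offcuts are at (375,218), (373,251), (397,214) and (395,252). In the scene view all four offcuts show below the pane, around (255–300, 198–228). Next I'll fit the poses.

Run:
```python
from h import *
t=np.load('top.npz');P=t['P'];im=t['im'].astype(int);s=np.load('scene.npz')
def rect(pts,n):
    r=cv2.minAreaRect(pts.astype(np.float32)[:,:2]*1000); b=cv2.boxPoints(r); print(n,len(pts),'c',np.round(r[0]),'size',np.round(r[1]),'ang',round(r[2],1)); return r
X,Y,Z=P[...,0],P[...,1],P[...,2]
m=(Z>.27)&(Z<.31)&(Y<0)&(X>.2); m=cv2.morphologyEx(m.astype(np.uint8),cv2.MORPH_OPEN,np.ones((3,3)))>0
r=rect(P[m],'roof')
# mats
br=(im[...,0]-im[...,2]>35)&(Y>.1)&(X>.15)&(Z<.02)
n,L,st,c=cv2.connectedComponentsWithStats(br.astype(np.uint8))
for k in range(1,n):
    if st[k,4]>200: rect(P[L==k],'brown')
# scraper
for nm,Q,I in(('top',P,im),('scene',s['P'],s['im'].astype(int))):
    x,y,z=Q[...,0],Q[...,1],Q[...,2]
    near=(abs(x-.49)<.13)&(abs(y-.24)<.15)
    g=near&(z>.015)&(z<.032)&(abs(I[...,0]-I[...,2])<25)
    g=cv2.morphologyEx(g.astype(np.uint8),cv2.MORPH_OPEN,np.ones((2,2)))>0
    rect(Q[g],nm+' foot')
    h=near&(z>.04)
    q=Q[h]; c=q.mean(0); d=np.linalg.svd(q-c)[2][0]; print(nm,'handle',len(q),c.round(3),d.round(3),'top',q[q[:,2].argmax()].round(3))
    # trough / walls / bed heights
    w=(abs(x-.5)<.3)&(y<.1)&(y>-.2)
    for a,b,l in((.044,.055,'wall50'),(.0,.02,'floor'),(.084,.096,'cheek90')):
        k=w&(z>a)&(z<b)&(I.max(-1)<70)
        if k.sum()>30: rect(Q[k],nm+l)
# offcuts from scene by colour on plane z=.072
mdl=robot.camera_model('scene');K=np.array(mdl['K']);R=np.array(mdl['R']);tt=np.array(mdl['t'])
I=s['im'].astype(int);Q=s['P']
b=(I[...,0]-I[...,2]>18)&(I[...,0]<130)&(Q[...,2]>.045)&(Q[...,2]<.1)&(Q[...,1]<0)&(Q[...,1]>-.4)&(abs(Q[...,0]-.52)<.2)
n,L,st,c=cv2.connectedComponentsWithStats(b.astype(np.uint8))
C=-R.T@tt
cx,cy=None,None
for k in range(1,n):
    if st[k,4]<40: continue
    v,u=np.where(L==k); ray=np.stack([(u-K[0,2])/K[0,0],(v-K[1,2])/K[1,1],np.ones(len(u))],-1)@R
    p=C+ray*((.07-C[2])/ray[:,2])[:,None]; print(c[k].round()); rect(p,'offcut'); print(p.min(0)[:2].round(3),p.max(0)[:2].round(3))
im2=s['im'][100:310,140:400,::-1]; cv2.imwrite('pics/crop.png',cv2.resize(im2,None,fx=3,fy=2.8))
```

```text
roof 11258 c [ 516. -292.] size [195. 431.] ang 81.9
brown 234 c [752. 721.] size [98. 96.] ang 64.6
brown 1240 c [710. 402.] size [138. 101.] ang 11.0
brown 233 c [712. 240.] size [98. 96.] ang 54.3
brown 224 c [704. 614.] size [99. 96.] ang 16.8
brown 234 c [642. 723.] size [95. 97.] ang 1.7
brown 1613 c [499. 247.] size [182. 132.] ang 24.7
brown 234 c [532. 724.] size [96. 96.] ang 5.5
brown 228 c [402. 515.] size [97. 97.] ang 76.5
brown 293 c [ 291. 1070.] size [273. 253.] ang 1.8
brown 1308 c [269. 222.] size [137.  99.] ang 38.9
top foot 420 c [430. 153.] size [321. 114.] ang 60.9
top handle 321 [0.464 0.312 0.099] [-0.195  0.636  0.747] top [0.454 0.343 0.15 ]
topwall50 359 c [545. -86.] size [162. 431.] ang 82.4
topfloor 3826 c [549. -61.] size [100. 410.] ang 81.9
topcheek90 180 c [ 535. -140.] size [ 98. 434.] ang 87.2
scene foot 791 c [698. 422.] size [684.  80.] ang 38.5
scene handle 681 [0.467 0.319 0.099] [ 0.218 -0.628 -0.747] top [0.454 0.347 0.145]
scenewall50 1291 c [545. -74.] size [154. 437.] ang 80.0
scenefloor 4159 c [507. -62.] size [524. 211.] ang 6.4
scenecheek90 252 c [ 531. -168.] size [121. 434.] ang 82.2
[292. 199.]
offcut 289 c [ 471. -204.] size [40. 83.] ang 82.2
[ 0.43  -0.229] [ 0.514 -0.181]
[255. 211.]
offcut 240 c [ 574. -218.] size [52. 65.] ang 79.3
[ 0.539 -0.248] [ 0.611 -0.196]
[301. 215.]
offcut 275 c [ 485. -133.] size [50. 71.] ang 77.4
[ 0.445 -0.164] [ 0.52  -0.107]
[266. 228.]
offcut 292 c [ 584. -148.] size [89. 45.] ang 2.9
[ 0.54  -0.171] [ 0.628 -0.124]
```

View pics/crop.png

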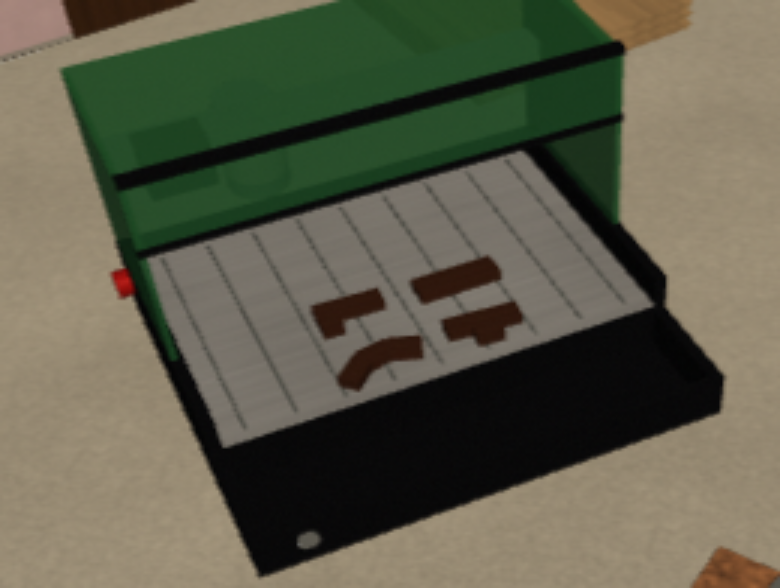

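The crop shows the four offcuts clearly: strip and tee on the right, corner and arc on the left. The poses agree well, with the machine origin near (542,-110) mm and yaw -98.1°. Next I'll refine the scraper pose and work out the pre-grasp.

```bash
cat >> h.py <<'E'
def toolR(yaw,tilt,s=1):
    sx=np.array([np.cos(yaw),np.sin(yaw),0]); z=np.sin(tilt)*sx+np.array([0,0,-np.cos(tilt)])
    y=s*np.array([-np.sin(yaw),np.cos(yaw),0]); return np.stack([np.cross(y,z),y,z],1)
def delta(pos,R,p0=None,R0=None):
    st=robot.read_state()
    if p0 is None: p0=np.array(st['tool_pos']);R0=Rn.from_rotvec(st['orientation']).as_matrix()
    return np.r_[R0.T@(np.array(pos)-p0),Rn.from_matrix(R0.T@R).as_rotvec()].round(4)
M0=np.array([.542,-.1105,0]);MY=np.deg2rad(-98.1)
mx=np.array([np.cos(MY),np.sin(MY),0]);my=np.array([-mx[1],mx[0],0])
def mach(x,y,z): return M0+x*mx+y*my+np.array([0,0,z])
E
python3 - <<'E'
from h import *
for c in('top','scene'):
    t=np.load(c+'.npz');P=t['P'];I=t['im'].astype(int);x,y,z=[P[...,i] for i in range(3)]
    g=(np.hypot(x-.495,y-.235)<.1)&(abs(z-.024)<.008)&(I[...,0]-I[...,2]<18)
    n,L,st,_=cv2.connectedComponentsWithStats(g.astype(np.uint8),connectivity=8); k=1+st[1:,4].argmax()
    r=cv2.minAreaRect((P[L==k][:,:2]*1000).astype(np.float32)); print(c,r)
    for a in(.05,.08,.11):
        q=P[(abs(z-a)<.012)&(np.hypot(x-.48,y-.28)<.12)];print(a,len(q),q.mean(0).round(3))
t=[robot.recognise]
yaw=np.deg2rad(-70.5); sx=np.array([np.cos(yaw),np.sin(yaw),0])
for s in(1,-1): 
    g=np.array([.463,.325,.111]);R=toolR(yaw,np.deg2rad(40),s)
    print(s,delta(g-.11*R[:,2],R))
E
```

```text
top ((484.53778076171875, 245.69186401367188), (127.0328598022461, 37.904964447021484), 17.77877426147461)
0.05 56 [0.476 0.272 0.05 ]
0.08 60 [0.469 0.295 0.078]
0.11 68 [0.462 0.319 0.11 ]
scene ((482.9227294921875, 247.95001220703125), (134.46156311035156, 38.91092300415039), 17.280704498291016)
0.05 122 [0.481 0.28  0.05 ]
0.08 134 [0.473 0.304 0.08 ]
0.11 149 [0.466 0.328 0.11 ]
1 [-0.2666 -0.0752  0.0344  0.2991 -0.6541  0.8217]
-1 [-0.2666 -0.0752  0.0344  0.7903  0.3614 -2.1713]
```

```bash
cat >> h.py <<'E'
SY=np.deg2rad(-72.5);S0=np.array([.484,.2465,.004]);T40=np.deg2rad(40)
E
python3 - <<'E'
from h import *
R=toolR(SY,T40); g=S0+.14*np.array([-.643*np.cos(SY),-.643*np.sin(SY),.766]); print(g)
print(delta(g-.11*R[:,2],R))
E
```

```text
[0.45693046 0.3323536  0.11124   ]
[-0.2601 -0.069   0.0342  0.3113 -0.6504  0.855 ]
```

Request:
{"method": "move_arm", "body": {
  "deltas": [-0.26, -0.069, 0.034, 0.311, -0.65, 0.855, 1, -0.26, -0.069, 0.034, 0.311, -0.65, 0.855, 1, -0.26, -0.069, 0.034, 0.311, -0.65, 0.855, 1, -0.26, -0.069, 0.034, 0.311, -0.65, 0.855, 1, -0.26, -0.069, 0.034, 0.311, -0.65, 0.855, 1, -0.26, -0.069, 0.034, 0.311, -0.65, 0.855, 1, -0.26, -0.069, 0.034, 0.311, -0.65, 0.855, 1, -0.26, -0.069, 0.034, 0.311, -0.65, 0.855, 1, -0.26, -0.069, 0.034, 0.311, -0.65, 0.855, 1]
}}

```text
t: 2.42
tool_pos: [0.4358, 0.4002, 0.1974]
orientation: [1.493, 2.039, -0.539]
force: [-0.3, -0.4, 0.9]
opening: 0.0927
gripper_force: 0.0
```

Run:
```python
from h import *
im,d,st=shot('wrist','w1');P=cloud('wrist',d,st);R0=Rn.from_rotvec(st['orientation']).as_matrix()
print(st['t'],st['tool_pos'].round(3),st['q'].round(2))
R=toolR(SY,T40); g=S0+.14*np.array([-.643*np.cos(SY),-.643*np.sin(SY),.766])
print('err',delta(g-.11*R[:,2],R),'to grasp',delta(g+.008*R[:,2],R))
# in scraper frame
Rs=np.array([[np.cos(SY),-np.sin(SY),0],[np.sin(SY),np.cos(SY),0],[0,0,1]])
q=(P-S0)@Rs
k=(d>0)&(abs(q[...,1])<.04)&(q[...,2]>.04)&(q[...,2]<.14)&(abs(q[...,0]+.07)<.08)
Q=q[k];print(len(Q))
for a in(.05,.07,.09,.11,.13):
    w=Q[abs(Q[:,2]-a)<.006]
    if len(w)>5: print(a,len(w),w.min(0).round(3),w.max(0).round(3),np.median(w,0).round(3))
f=(d>0)&(abs(q[...,2]-.02)<.004)&(np.hypot(q[...,0],q[...,1])<.08)
print(cv2.minAreaRect((q[f][:,:2]*1000).astype(np.float32)))
```

```text
2.425 [0.436 0.4   0.197] [ 0.97  0.53  1.22 -0.55  1.83  0.64]
err [ 0.001  -0.0002  0.0016  0.0022 -0.0032 -0.0003] to grasp [ 0.0006 -0.0004  0.1196  0.0022 -0.0032 -0.0003]
1556
0.05 67 [-0.062 -0.012  0.045] [-0.051  0.011  0.056] [-0.057 -0.001  0.051]
0.07 74 [-0.078 -0.012  0.064] [-0.067  0.011  0.075] [-0.074 -0.001  0.071]
0.09 105 [-0.095 -0.012  0.084] [-0.085  0.011  0.096] [-0.09  -0.001  0.091]
0.11 124 [-0.112 -0.013  0.104] [-0.099  0.011  0.116] [-0.106 -0.     0.11 ]
0.13 619 [-0.121 -0.012  0.124] [-0.108  0.011  0.136] [-0.116 -0.     0.131]
((-8.21966552734375, -0.7584152221679688), (129.8050537109375, 52.540199279785156), 89.91558074951172)
```

View pics/w1.png

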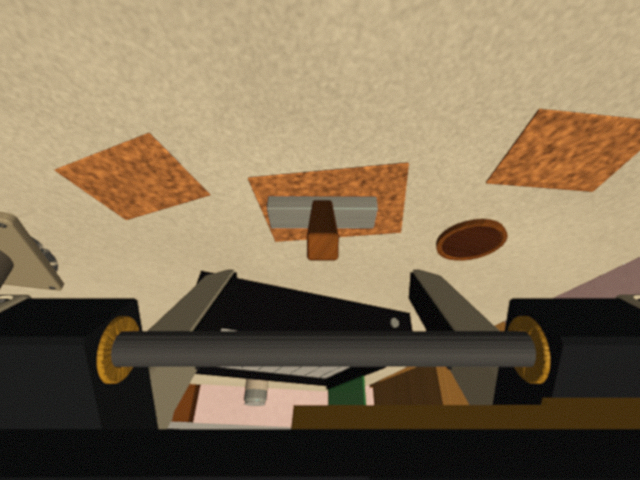

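The wrist view shows the handle centred between the fingers at (322,235), with the foot and mat below it. I'll advance and grasp.

Request:
{"method": "move_arm", "body": {
  "deltas": [0, 0, 0.06, 0, 0, 0, 1, 0, 0, 0.105, 0, 0, 0, 1, 0, 0, 0.12, 0, 0, 0, 1, 0, 0, 0.12, 0, 0, 0, 1, 0, 0, 0.12, 0, 0, 0, 0, 0, 0, 0.12, 0, 0, 0, 0, 0, 0, 0.12, 0, 0, 0, 0, 0, 0, 0.12, 0, 0, 0, 0, 0, 0, 0.12, 0, 0, 0, 0],
  "squeeze": 50
}}

```text
t: 3.6
tool_pos: [0.4587, 0.3264, 0.1037]
orientation: [1.493, 2.037, -0.543]
force: [0.3, 0.4, -0.1]
opening: 0.0474
gripper_force: 0.0
```

Request:
{"method": "move_arm", "body": {
  "deltas": [0, 0, 0, 0, 0, 0, 0, 0, 0, 0, 0, 0, 0, 0, 0, 0, 0, 0, 0, 0, 0, 0, 0, 0, 0, 0, 0, 0, 0, 0, 0, 0, 0, 0, 0]
}}

```text
t: 4.22
tool_pos: [0.4586, 0.3262, 0.1036]
orientation: [1.493, 2.037, -0.543]
force: [-1.1, -0.5, 0.9]
opening: 0.0239
gripper_force: 50.0
```

Run:
```python
from h import *
st=robot.read_state();p=np.array(st['tool_pos']);R0=Rn.from_rotvec(st['orientation']).as_matrix()
np.savez('grasp.npz',p=p,R=R0); print(p,st['opening'],st['force'],st['gripper_force'])
R=toolR(SY,T40)
# scraper origin in tool frame
o=R0.T@(S0-p); print('o in tool',o.round(4))
print('lift',delta(p+[0,0,.12],R0))
Rm=toolR(MY,T40)
def tgt(x,y,z): return mach(x,y,z)-Rm@o
for n,a in(('lift',None),('A-front high',(-.03,-.057,.12)),('A-back',(.155,-.057,.095)),('A down',(.155,-.057,.061)),):
    if a: print(n,tgt(*a).round(4),delta(tgt(*a),Rm,p+[0,0,.12],R0))
```

```text
[0.45864934 0.32621745 0.10360533] 0.02394910126448662 [-1.14854313 -0.51735328  0.9235875 ] 49.98889982700348
o in tool [-1.000e-04  2.000e-04  1.301e-01]
lift [-0.0771 -0.     -0.092   0.      0.      0.    ]
A-front high [0.5014 0.0101 0.2196] [-2.382e-01 -5.430e-02  2.051e-01  2.870e-01 -3.000e-04  3.425e-01]
A-back [ 0.4753 -0.173   0.1946] [-3.500e-01 -1.343e-01  3.314e-01  2.870e-01 -3.000e-04  3.425e-01]
A down [ 0.4753 -0.173   0.1606] [-3.282e-01 -1.343e-01  3.575e-01  2.870e-01 -3.000e-04  3.425e-01]
```

Request:
{"method": "move_arm", "body": {
  "deltas": [-0.019, 0, -0.023, 0, 0, 0, 0, -0.045, 0, -0.054, 0, 0, 0, 0, -0.077, 0, -0.092, 0, 0, 0, 0, -0.077, 0, -0.092, 0, 0, 0, 0, -0.077, 0, -0.092, 0, 0, 0, 0]
}}

```text
t: 4.85
tool_pos: [0.4582, 0.3263, 0.2221]
orientation: [1.493, 2.038, -0.544]
force: [0.2, -0.0, -5.6]
opening: 0.0236
gripper_force: 50.0
```

Run:
```python
from h import *
im,d,st=shot('wrist','w2'); print(st['force'],st['wrist_torque'])
Rm=toolR(MY,T40);o=np.array([0,0,.130])
def tgt(x,y,z): return mach(x,y,z)-Rm@o
for a in((-.03,-.057,.12),(.155,-.057,.095)): print(delta(tgt(*a),Rm))
im,d,_=shot('scene','s2');P=cloud('scene',d,_)
p=np.array(st['tool_pos']);R0=Rn.from_rotvec(st['orientation']).as_matrix()
Q=(P-p)@R0   # tool frame
k=(d>0)&(np.linalg.norm(Q-[0,0,.13],axis=-1)<.085)&(P[...,2]>.06)
q=Q[k]; 
I=im.astype(int)[k]; g=abs(I[:,0]-I[:,2])<22
w=q[g]; print(g.sum(), np.percentile(w,[2,50,98],axis=0).round(3))
c=w.mean(0);u,s,v=np.linalg.svd(w-c,full_matrices=False);print(v.round(3),s)
pw=P[k][g]; print('world z',np.percentile(pw[:,2],[1,50,99]))
```

```text
[ 0.18962423 -0.04854522 -5.61690684] [1.05598083 0.3978948  0.00113535]
[-0.2396 -0.0534  0.2036  0.2851  0.001   0.3443]
[-0.3511 -0.1333  0.3302  0.2851  0.001   0.3443]
944 [[-0.025 -0.062  0.103]
 [-0.011  0.017  0.116]
 [ 0.011  0.065  0.129]]
[[ 0.029  1.     0.004]
 [ 0.807 -0.021 -0.591]
 [-0.59   0.02  -0.807]] [1.2618496  0.35558236 0.10973261]
world z [0.12602001 0.14073311 0.14434099]
```

View pics/s2.png

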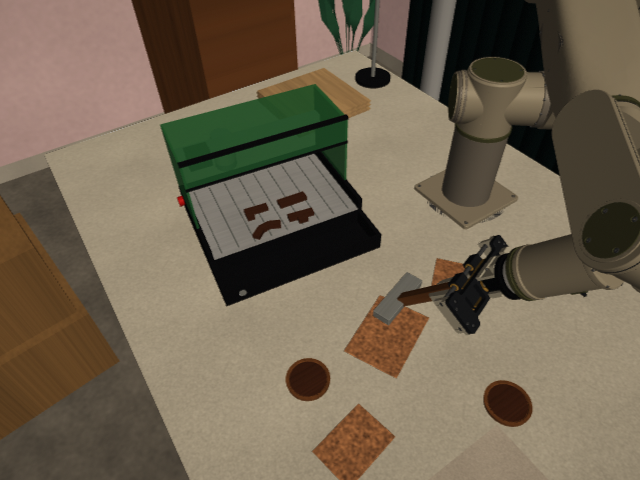

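The scraper is held well, with the foot clear above the mat at (400,298). I'll move to the machine's front.

Request:
{"method": "move_arm", "body": {
  "deltas": [-0.04, -0.009, 0.034, 0.048, 0, 0.057, 0, -0.08, -0.018, 0.068, 0.095, 0, 0.115, 0, -0.12, -0.027, 0.102, 0.143, 0, 0.172, 0, -0.16, -0.036, 0.136, 0.19, 0, 0.23, 0, -0.2, -0.045, 0.17, 0.238, 0, 0.287, 0, -0.24, -0.053, 0.204, 0.285, 0.001, 0.344, 0, -0.24, -0.053, 0.204, 0.285, 0.001, 0.344, 0, -0.24, -0.053, 0.204, 0.285, 0.001, 0.344, 0]
}}

```text
t: 5.95
tool_pos: [0.5021, 0.0099, 0.22]
orientation: [1.96, 1.7, -0.712]
force: [0.9, 0.4, -3.5]
opening: 0.0236
gripper_force: 50.0
```

```bash
cat > loc.py <<'E'
from h import *
Rm=toolR(MY,T40);o=np.array([0,0,.130])
def tgt(x,y,z): return mach(x,y,z)-Rm@o
def where():
    st=robot.read_state();R0=Rn.from_rotvec(st['orientation']).as_matrix()
    f=np.array(st['tool_pos'])+R0@o-M0; return np.r_[f@mx,f@my,f[2]].round(4),st
E
python3 - <<'E'
from loc import *
w,st=where(); print(w,st['t'],st['q'].round(2),st['force'].round(1))
im,d,_=shot('scene','s3');P=cloud('scene',d,_)
Q=(P-M0); X=Q@mx;Y=Q@my;Z=Q[...,2]
I=im.astype(int)
k=(d>0)&(abs(X-w[0])<.06)&(abs(Y-w[1])<.09)&(abs(Z-w[2])<.04)&(I[...,0]-I[...,2]<22)
print(k.sum(),[np.percentile(a[k],[2,50,98]).round(3) for a in(X,Y,Z)])
A=np.c_[X[k],Y[k],np.ones(k.sum())]; top=Z[k]>w[2]+.01
print('top plane',np.linalg.lstsq(A[top],Z[k][top],rcond=None)[0].round(3))
for a in((.06,-.057,.1),(.155,-.057,.095),(.155,-.057,.061)): print(a,delta(tgt(*a),Rm))
E
```

```text
[-0.0302 -0.0565  0.1203] 5.95 [ 0.34  0.16  1.63 -0.61  1.69  0.51] [ 0.9  0.4 -3.5]
226 [array([-0.055, -0.039, -0.015]), array([-0.069, -0.005,  0.009]), array([0.12 , 0.137, 0.141])]
top plane [-0.023 -0.037  0.136]
(0.06, -0.057, 0.1) [-0.0563 -0.0007  0.0741  0.0008 -0.0016  0.0007]
(0.155, -0.057, 0.095) [-0.126  -0.0008  0.1389  0.0008 -0.0016  0.0007]
(0.155, -0.057, 0.061) [-0.1042 -0.0008  0.165   0.0008 -0.0016  0.0007]
```

View pics/s3.png

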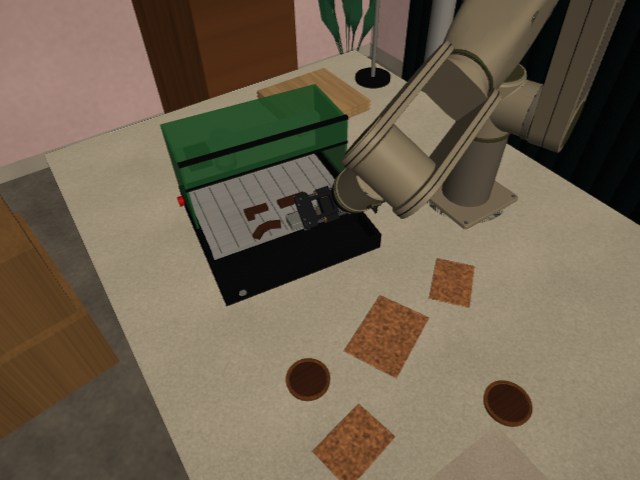

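The scraper hangs level over the trough, and the offcuts are undisturbed. I'll insert it under the hood above the offcuts.

Request:
{"method": "move_arm", "body": {
  "deltas": [-0.028, 0, 0.037, 0, 0, 0, 0, -0.056, -0.001, 0.074, 0, 0, 0, 0, -0.09, -0.001, 0.106, 0, 0, 0, 0, -0.128, -0.001, 0.14, 0, 0, 0, 0, -0.128, -0.001, 0.14, 0, 0, 0, 0, -0.128, -0.001, 0.14, 0, 0, 0, 0]
}}

```text
t: 6.75
tool_pos: [0.4755, -0.1747, 0.1958]
orientation: [1.959, 1.701, -0.708]
force: [-0.5, 0.2, -4.2]
opening: 0.0239
gripper_force: 50.0
```

Run:
```python
from loc import *
w,st=where(); print(w,st['t'],st['q'].round(2),st['force'].round(1),st['wrist_torque'].round(2))
for a in((.155,-.057,.068),(.155,-.057,.0615),(.155,-.057,.059)): print(a,delta(tgt(*a),Rm))
```

```text
[ 0.1562 -0.0565  0.096 ] 6.75 [ 0.01 -0.02  1.87 -0.69  1.45  0.29] [-0.5  0.2 -4.2] [ 1.06 -0.06  0.01]
(0.155, -0.057, 0.068) [ 0.0192 -0.0003  0.0207  0.0022 -0.0026 -0.0002]
(0.155, -0.057, 0.0615) [ 0.0234 -0.0003  0.0257  0.0022 -0.0026 -0.0002]
(0.155, -0.057, 0.059) [ 0.025  -0.0003  0.0276  0.0022 -0.0026 -0.0002]
```

Lower gently.

Request:
{"method": "move_arm", "body": {
  "deltas": [0.01, 0, 0.011, 0, 0, 0, 0, 0.018, 0, 0.021, 0, 0, 0, 0, 0.022, 0, 0.024, 0, 0, 0, 0, 0.0235, 0, 0.0257, 0, 0, 0, 0, 0.0235, 0, 0.0257, 0, 0, 0, 0]
}}

```text
t: 7.38
tool_pos: [0.4755, -0.1743, 0.1619]
orientation: [1.959, 1.699, -0.711]
force: [-3.7, 2.2, 3.3]
opening: 0.024
gripper_force: 50.0
```

Run:
```python
from loc import *
w,st=where(); print(w,st['t'],st['force'].round(1),st['wrist_torque'].round(2))
for x in(.155,-.012): print(delta(tgt(x,-.057,.061),Rm))
```

```text
[ 0.1561 -0.0567  0.0622] 7.375 [-3.7  2.2  3.3] [ 0.18  1.13 -0.85]
[ 0.0017 -0.0002  0.0003  0.0009 -0.0007 -0.0012]
[ 0.1297 -0.0002 -0.107   0.0009 -0.0007 -0.0012]
```

Request:
{"method": "move_arm", "body": {
  "deltas": [0.01, 0, -0.0085, 0, 0, 0, 0, 0.02, 0, -0.017, 0, 0, 0, 0, 0.03, 0, -0.0253, 0, 0, 0, 0, 0.04, 0, -0.0337, 0, 0, 0, 0, 0.05, 0, -0.042, 0, 0, 0, 0, 0.06, 0, -0.05, 0, 0, 0, 0]
}}

```text
t: 8.12
tool_pos: [0.487, -0.0965, 0.1617]
orientation: [1.959, 1.699, -0.709]
force: [-0.9, -5.3, 3.6]
opening: 0.0239
gripper_force: 50.0
```

Run:
```python
from loc import *
w,st=where(); print(w,st['t'],st['force'].round(1),st['wrist_torque'].round(2))
print(delta(tgt(-.014,-.057,w[2]),Rm), delta(tgt(.02,-.057,w[2]),Rm))
im,d,_=shot('scene','s4');cv2.imwrite('pics/s4c.png',cv2.resize(im[120:280,180:400,::-1],None,fx=3,fy=3))
```

```text
[ 0.0773 -0.0561  0.062 ] 8.125 [-0.9 -5.3  3.6] [-1.54  0.6   0.13]
[ 0.0701 -0.0006 -0.0586  0.0022 -0.0011 -0.0015] [ 0.0441 -0.0006 -0.0368  0.0022 -0.0011 -0.0015]
```

View pics/s4c.png

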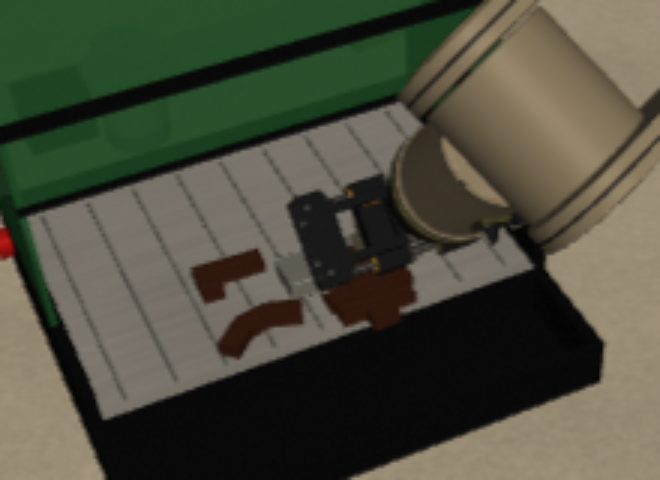

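Strip and tee are together ahead of the foot. I'll finish the sweep, moving slightly away from the arc.

Request:
{"method": "move_arm", "body": {
  "deltas": [0.008, -0.008, -0.0067, 0, 0, 0, 0, 0.018, -0.01, -0.015, 0, 0, 0, 0, 0.028, -0.01, -0.0234, 0, 0, 0, 0, 0.038, -0.01, -0.0318, 0, 0, 0, 0, 0.048, -0.01, -0.04, 0, 0, 0, 0, 0.06, -0.01, -0.05, 0, 0, 0, 0, 0.07, -0.01, -0.0585, 0, 0, 0, 0, 0.072, -0.01, -0.06, 0, 0, 0, 0, 0.072, -0.01, -0.06, 0, 0, 0, 0]
}}

```text
t: 9.3
tool_pos: [0.4902, -0.0021, 0.161]
orientation: [1.96, 1.701, -0.708]
force: [-0.3, 3.3, 3.2]
opening: 0.0237
gripper_force: 50.0
```

Run:
```python
from loc import *
w,st=where(); print(w,st['t'],st['force'].round(1),st['wrist_torque'].round(2))
for a in((-.014,-.06,.11),(-.03,.047,.12),(.06,.047,.1),(.155,.047,.096)): print(delta(tgt(*a),Rm))
im,d,_=shot('scene','s5');cv2.imwrite('pics/s5c.png',cv2.resize(im[120:310,180:400,::-1],None,fx=3,fy=3))
```

```text
[-0.0168 -0.0662  0.0612] 9.3 [-0.3  3.3  3.2] [ 0.24  0.51 -0.31]
[-0.033   0.0066 -0.0357  0.0022 -0.0033 -0.0009]
[-0.027   0.1137 -0.0534  0.0022 -0.0033 -0.0009]
[-0.0833  0.1136  0.0196  0.0022 -0.0033 -0.0009]
[-0.1537  0.1135  0.0835  0.0022 -0.0033 -0.0009]
```

View pics/s5c.png

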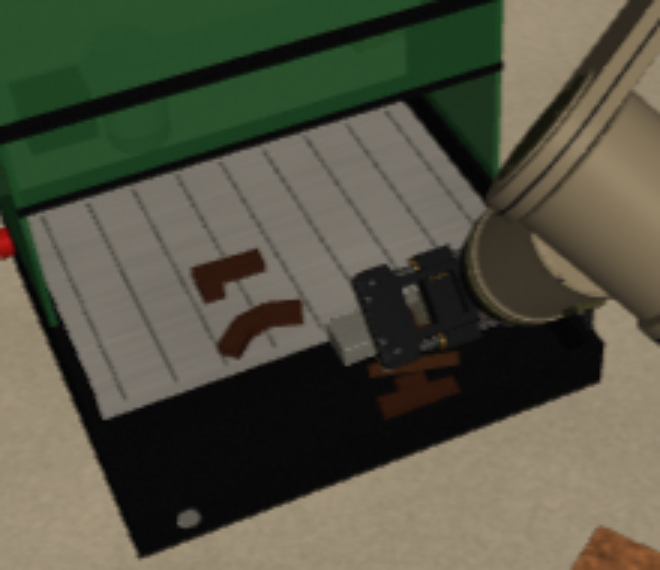

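Tee and strip are in the trough at (415,385), and the arc is untouched. I'll lift and move across to the second column.

Request:
{"method": "move_arm", "body": {
  "deltas": [-0.016, 0.003, -0.018, 0, 0, 0, 0, -0.033, 0.007, -0.036, 0, 0, 0, 0, -0.03, 0.05, -0.045, 0, 0, 0, 0, -0.027, 0.09, -0.053, 0, 0, 0, 0, -0.03, 0.114, -0.05, 0, 0, 0, 0, -0.055, 0.114, -0.017, 0.001, -0.002, 0, 0, -0.083, 0.114, 0.019, 0.001, -0.002, 0, 0, -0.118, 0.114, 0.051, 0.001, -0.002, 0, 0, -0.155, 0.114, 0.084, 0.001, -0.002, 0, 0, -0.155, 0.114, 0.084, 0.001, -0.002, 0, 0, -0.155, 0.114, 0.084, 0.001, -0.002, 0, 0]
}}

```text
t: 10.72
tool_pos: [0.5788, -0.1903, 0.1976]
orientation: [1.961, 1.696, -0.71]
force: [0.3, 0.5, -4.3]
opening: 0.0239
gripper_force: 50.0
```

Run:
```python
from loc import *
w,st=where(); print(w,st['t'],st['force'].round(1),st['q'].round(2))
for a in((.155,.047,.0625),): print(delta(tgt(*a),Rm))
for c in('scene','top'):
    im,d,_=shot(c);P=cloud(c,d,_)-M0;I=im.astype(int);X=P@mx;Y=P@my;Z=P[...,2]
    b=(I[...,0]-I[...,2]>14)&(X>-.11)&(X<.2)&(abs(Y)<.2)&(Z<.1)&(d>0)
    n,L,s,_=cv2.connectedComponentsWithStats(b.astype(np.uint8))
    for k in range(1,n):
        if s[k,4]>25: m=L==k; print(c,s[k,4],[np.percentile(a[m],[2,50,98]).round(3) for a in(X,Y,Z)])
```

```text
[0.1573 0.0478 0.098 ] 10.725 [ 0.3  0.5 -4.3] [-0.01  0.25  1.58 -0.7   1.46  0.26]
[ 0.0247 -0.0008  0.0257  0.0012 -0.0006 -0.0034]
scene 26 [array([0.173, 0.184, 0.194]), array([-0.132, -0.12 , -0.107]), array([0.057, 0.059, 0.063])]
scene 81 [array([0.122, 0.157, 0.192]), array([-0.088, -0.067, -0.052]), array([0.055, 0.059, 0.063])]
scene 94 [array([0.114, 0.139, 0.172]), array([-0.133, -0.115, -0.098]), array([0.055, 0.059, 0.063])]
scene 90 [array([0.038, 0.078, 0.101]), array([-0.133, -0.112, -0.098]), array([0.056, 0.059, 0.063])]
scene 372 [array([0.088, 0.109, 0.16 ]), array([0.005, 0.047, 0.079]), array([0.056, 0.066, 0.074])]
scene 144 [array([0.032, 0.07 , 0.103]), array([-0.089, -0.07 , -0.053]), array([0.056, 0.06 , 0.063])]
scene 106 [array([0.041, 0.073, 0.105]), array([-0.044, -0.029, -0.009]), array([0.056, 0.059, 0.063])]
scene 84 [array([0.125, 0.154, 0.195]), array([0.138, 0.157, 0.172]), array([0.056, 0.059, 0.063])]
scene 48 [array([0.003, 0.015, 0.029]), array([-0.134, -0.118, -0.101]), array([0.057, 0.059, 0.062])]
scene 371 [array([0.009, 0.032, 0.068]), 
[... 900 characters left out ...]
0.11 , -0.107, -0.104]), array([-0.036,  0.004,  0.04 ]), array([-0.004, -0.002,  0.002])]
scene 119 [array([-0.11 , -0.107, -0.104]), array([0.048, 0.125, 0.197]), array([-0.005, -0.001,  0.002])]
top 27 [array([0.053, 0.065, 0.075]), array([0.183, 0.193, 0.2  ]), array([0.053, 0.061, 0.066])]
top 28 [array([0.075, 0.089, 0.101]), array([0.155, 0.167, 0.175]), array([0.05 , 0.061, 0.067])]
top 270 [array([-0.064, -0.041, -0.014]), array([-0.103, -0.059, -0.026]), array([0.012, 0.025, 0.039])]
top 34 [array([0.007, 0.022, 0.043]), array([-0.126, -0.11 , -0.096]), array([0.054, 0.061, 0.071])]
top 27 [array([0.012, 0.027, 0.052]), array([-0.2  , -0.194, -0.187]), array([0.052, 0.062, 0.069])]
```

Both are below the bed level in the trough. I'll lower for the second sweep.

Request:
{"method": "move_arm", "body": {
  "deltas": [0.01, 0, 0.0104, 0, 0, 0, 0, 0.019, 0, 0.0198, 0, 0, 0, 0, 0.023, 0, 0.024, 0, 0, 0, 0, 0.025, 0, 0.026, 0, 0, 0, 0, 0.025, 0, 0.026, 0, 0, 0, 0]
}}

```text
t: 11.45
tool_pos: [0.5785, -0.1876, 0.1612]
orientation: [1.959, 1.697, -0.714]
force: [-3.5, 2.5, 4.6]
opening: 0.0234
gripper_force: 50.0
```

Run:
```python
from loc import *
w,st=where(); print(w,st['t'],st['force'].round(1),st['wrist_torque'].round(2))
print(delta(tgt(-.016,.047,.0615),Rm))
```

```text
[0.1549 0.0469 0.0618] 11.45 [-3.5  2.5  4.6] [ 0.02  1.18 -1.04]
[ 0.1307 -0.0002 -0.1099 -0.0004  0.0019 -0.0013]
```

Request:
{"method": "move_arm", "body": {
  "deltas": [0.01, 0, -0.0085, 0, 0, 0, 0, 0.021, 0, -0.018, 0, 0, 0, 0, 0.032, 0, -0.027, 0, 0, 0, 0, 0.043, 0, -0.0363, 0, 0, 0, 0, 0.054, 0, -0.0455, 0, 0, 0, 0, 0.065, 0, -0.0548, 0, 0, 0, 0, 0.076, 0, -0.064, 0, 0, 0, 0, 0.087, 0, -0.0733, 0, 0, 0, 0, 0.098, 0, -0.0825, 0, 0, 0, 0, 0.109, 0, -0.0918, 0, 0, 0, 0, 0.12, 0, -0.101, 0, 0, 0, 0, 0.131, 0, -0.11, 0, 0, 0, 0]
}}

```text
t: 12.95
tool_pos: [0.6031, -0.0172, 0.1602]
orientation: [1.959, 1.698, -0.712]
force: [-0.5, -2.8, 3.5]
opening: 0.0239
gripper_force: 50.0
```

```bash
cat > chk.py <<'E'
from loc import *
def offc():
  for c in('scene','top'):
    im,d,_=shot(c,'z');P=cloud(c,d,_)-M0;I=im.astype(int);X=P@mx;Y=P@my;Z=P[...,2]
    b=(I[...,0]-I[...,2]>14)&(X>-.1)&(X<.2)&(abs(Y)<.2)&(Z<.1)&(d>0)
    n,L,s,_=cv2.connectedComponentsWithStats(b.astype(np.uint8))
    for k in range(1,n):
        m=L==k
        if s[k,4]>40 and (np.percentile(Z[m],80)>.065 or np.median(X[m])<0): print(c,s[k,4],[np.percentile(a[m],[2,50,98]).round(3) for a in(X,Y,Z)])
E
python3 - <<'E'
from chk import *
w,st=where(); print(w,st['t'],st['force'].round(1),st['wrist_torque'].round(2)); offc()
print(delta(tgt(-.016,.047,.12),Rm),delta(tgt(-.08,.047,.14),Rm))
E
```

```text
[-0.0174  0.0475  0.0606] 12.95 [-0.5 -2.8  3.5] [-1.04  0.38  0.  ]
scene 146 [array([-0.074, -0.064, -0.044]), array([-0.075, -0.048, -0.024]), array([0.012, 0.019, 0.022])]
scene 48 [array([-0.042, -0.034, -0.028]), array([0.033, 0.047, 0.058]), array([0.007, 0.023, 0.032])]
top 62 [array([-0.054, -0.035, -0.023]), array([0.036, 0.047, 0.084]), array([0.023, 0.086, 0.099])]
top 335 [array([-0.072, -0.046, -0.017]), array([-0.101, -0.061, -0.026]), array([0.011, 0.024, 0.04 ])]
[-0.041  -0.0003 -0.0445  0.0015 -0.0027  0.0005] [-0.0047 -0.0002 -0.1009  0.0015 -0.0027  0.0005]
```

Request:
{"method": "move_arm", "body": {
  "deltas": [-0.015, 0, -0.016, 0, 0, 0, 0, -0.041, 0, -0.0445, 0, 0, 0, 0, -0.06, 0, -0.085, 0, 0, 0, 0, -0.06, 0, -0.12, 0, 0, 0, 0, -0.06, 0.0, -0.14, 0, 0, 0, 0, -0.06, 0, -0.14, 0, 0, 0, 0]
}}

```text
t: 13.8
tool_pos: [0.6099, 0.026, 0.3087]
orientation: [1.96, 1.698, -0.706]
force: [-0.2, -0.4, -4.8]
opening: 0.0238
gripper_force: 50.0
```

Run:
```python
from chk import *
w,st=where(); print(w,st['t'],st['force'].round(1)); offc()
im=cv2.imread('pics/z.png')
im,d,_=shot('scene');a=cv2.resize(im[120:310,180:400,::-1],None,fx=2,fy=2)
im,d,_=shot('top');b=cv2.resize(im[150:320,315:480,::-1],(369,380)); cv2.imwrite('pics/both.png',np.hstack([a,b])[:, :800])
```

```text
[-0.0614  0.0485  0.209 ] 13.8 [-0.2 -0.4 -4.8]
scene 391 [array([-0.073, -0.05 , -0.023]), array([-0.103, -0.061, -0.025]), array([0.006, 0.02 , 0.035])]
scene 453 [array([-0.048, -0.028, -0.008]), array([-0.023,  0.047,  0.09 ]), array([0.008, 0.029, 0.053])]
top 591 [array([-0.071, -0.032, -0.007]), array([-0.1  , -0.036,  0.089]), array([0.012, 0.027, 0.05 ])]
```

View pics/both.png

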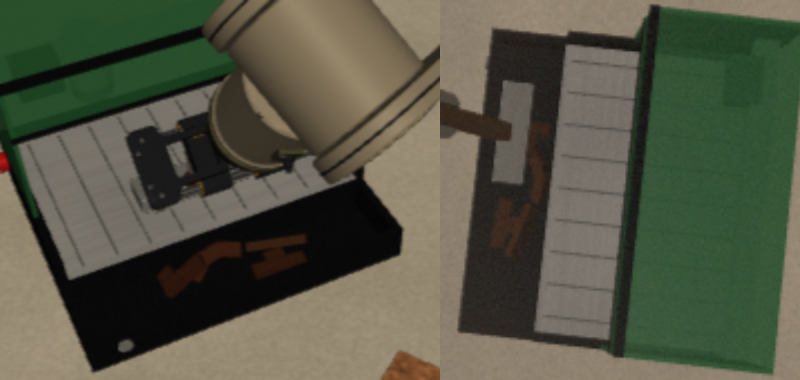

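All four offcuts lie in the trough (left view (160–305, 240–290)) and the bed is clear. I'll take the scraper back over the mat.

Run:
```python
from loc import *
yaw=np.deg2rad(-70);R=toolR(yaw,T40);C=np.array([.491,.247,0])
for z in(.1,.02,.006,.004): print(z,delta(C+[0,0,z]-R@o,R))
```

```text
0.1 [ 0.2801 -0.1874 -0.0974 -0.3164  0.0005 -0.3762]
0.02 [ 0.3316 -0.1873 -0.0362 -0.3164  0.0005 -0.3762]
0.006 [ 0.3406 -0.1873 -0.0255 -0.3164  0.0005 -0.3762]
0.004 [ 0.3419 -0.1873 -0.0239 -0.3164  0.0005 -0.3762]
```

Request:
{"method": "move_arm", "body": {
  "deltas": [0.04, -0.027, -0.014, -0.045, 0, -0.054, 0, 0.08, -0.054, -0.028, -0.09, 0, -0.107, 0, 0.12, -0.08, -0.042, -0.136, 0, -0.161, 0, 0.16, -0.107, -0.056, -0.181, 0, -0.215, 0, 0.2, -0.134, -0.07, -0.226, 0, -0.269, 0, 0.24, -0.16, -0.084, -0.271, 0, -0.322, 0, 0.28, -0.187, -0.097, -0.316, 0, -0.376, 0, 0.28, -0.187, -0.097, -0.316, 0, -0.376, 0, 0.28, -0.187, -0.097, -0.316, 0, -0.376, 0]
}}

```text
t: 15.12
tool_pos: [0.4634, 0.3251, 0.1998]
orientation: [1.444, 2.062, -0.526]
force: [0.6, -0.1, -3.8]
opening: 0.0241
gripper_force: 50.0
```

Run:
```python
from loc import *
yaw=np.deg2rad(-70);R=toolR(yaw,T40);C=np.array([.491,.247,0])
w,st=where();print(st['t'])
for z in(.03,.01,.004): print(z,delta(C+[0,0,z]-R@o,R))
im,d,_=shot('scene');P=cloud('scene',d,_)-C;I=im.astype(int)
sx=np.array([np.cos(yaw),np.sin(yaw),0]);sy=np.array([-sx[1],sx[0],0]);X=P@sx;Y=P@sy;Z=P[...,2]
k=(d>0)&(abs(X)<.05)&(abs(Y)<.09)&(Z>.08)&(Z<.14)&(I[...,0]-I[...,2]<22)
print(k.sum(),[np.percentile(a[k],[2,50,98]).round(3) for a in(X,Y,Z)])
t=k&(Z>.112); print(np.linalg.lstsq(np.c_[X[t],Y[t],np.ones(t.sum())],Z[t],rcond=None)[0].round(3),cv2.minAreaRect((np.c_[X[t],Y[t]]*1000).astype(np.float32)))
```

```text
15.125
0.03 [ 0.0458 -0.0008  0.0532  0.0006  0.002  -0.0006]
0.01 [ 0.0587 -0.0008  0.0685  0.0006  0.002  -0.0006]
0.004 [ 0.0625 -0.0008  0.0731  0.0006  0.002  -0.0006]
923 [array([-0.022, -0.002,  0.015]), array([-0.06 ,  0.018,  0.066]), array([0.104, 0.117, 0.12 ])]
[-0.003 -0.003  0.117] ((-2.6978111267089844, 1.4352493286132812), (131.8197021484375, 39.39312744140625), 89.5833969116211)
```

Level and centred. I'll lower it onto the mat.

Request:
{"method": "move_arm", "body": {
  "deltas": [0.016, 0, 0.019, 0, 0, 0, 0, 0.035, 0, 0.041, 0, 0, 0, 0, 0.05, 0, 0.058, 0, 0, 0, 0, 0.0585, 0, 0.0685, 0, 0, 0, 0, 0.061, 0, 0.0715, 0, 0, 0, 0, 0.0625, 0, 0.073, 0, 0, 0, 0, 0.0625, 0, 0.073, 0, 0, 0, 0]
}}

```text
t: 16.05
tool_pos: [0.4634, 0.3264, 0.1056]
orientation: [1.445, 2.061, -0.525]
force: [-3.1, -2.6, 3.8]
opening: 0.0237
gripper_force: 50.0
```

Request:
{"method": "move_arm", "body": {
  "deltas": [0.0008, 0, 0.0009, 0, 0, 0, 0, 0.0008, 0, 0.0009, 0, 0, 0, 0, 0.0008, 0, 0.0009, 0, 0, 0, 0, 0.0008, 0, 0.0009, 0, 0, 0, 0.3, 0.0008, 0, 0.0009, 0, 0, 0, 0.4, 0.0008, 0, 0.0009, 0, 0, 0, 1, 0.0008, 0, 0.0009, 0, 0, 0, 1, 0.0008, 0, 0.0009, 0, 0, 0, 1, 0.0008, 0, 0.0009, 0, 0, 0, 1, 0.0008, 0, 0.0009, 0, 0, 0, 1, 0.0008, 0, 0.0009, 0, 0, 0, 1],
  "squeeze": 6
}}

```text
t: 17.42
tool_pos: [0.4632, 0.3268, 0.1029]
orientation: [1.445, 2.062, -0.524]
force: [-0.4, 0.0, 0.5]
opening: 0.0911
gripper_force: 0.0
```

Released. I'll back out along the tool axis.

Request:
{"method": "move_arm", "body": {
  "deltas": [0, 0, -0.02, 0, 0, 0, 1, 0, 0, -0.05, 0, 0, 0, 1, 0, 0, -0.1, 0, 0, 0, 1, 0, 0, -0.15, 0, 0, 0, 1, 0, 0, -0.2, 0, 0, 0, 1, 0, 0, -0.2, 0, 0, 0, 1, 0, 0, -0.2, 0, 0, 0, 1]
}}

```text
t: 18.3
tool_pos: [0.4185, 0.448, 0.2561]
orientation: [1.444, 2.063, -0.524]
force: [-1.0, -0.3, -0.3]
opening: 0.093
gripper_force: 0.0
```

Run:
```python
from chk import *
offc()
im,d,_=shot('scene');a=im[100:480,160:560,::-1]
im,d,_=shot('top');b=cv2.resize(im[140:340,150:510,::-1],None,fx=1.1,fy=1.9); cv2.imwrite('pics/fin.png',np.hstack([a,b])[:, :800])
for l in('coaster_a','oil'): print([ (r['uv'],round(r['confidence'],2)) for r in robot.recognise('top',l)[:3]])
```

```text
scene 390 [array([-0.072, -0.049, -0.023]), array([-0.103, -0.061, -0.026]), array([0.007, 0.02 , 0.035])]
scene 452 [array([-0.048, -0.029, -0.008]), array([-0.023,  0.047,  0.09 ]), array([0.009, 0.029, 0.053])]
top 298 [array([-0.046, -0.023, -0.006]), array([-0.018,  0.042,  0.092]), array([0.014, 0.031, 0.055])]
top 318 [array([-0.072, -0.048, -0.019]), array([-0.1  , -0.062, -0.026]), array([0.012, 0.024, 0.04 ])]
[([172.0, 282.7], 0.88)]
[([497.4, 233.3], 0.83)]
```

View pics/fin.png

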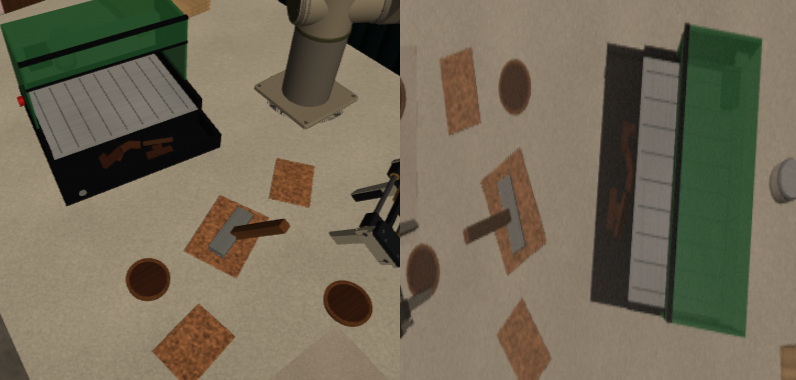

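The scraper stands on its mat at (232,232), all four offcuts are in the trough at (100–170, 140–165), and the coasters and can haven't moved. I'll hand in the job.

```bash
python3 -c "
from plant import robot
print(robot.close_job())"
```

```text
the job is handed in; nothing more can be done
None
```

All four offcuts are swept into the trough, the scraper is standing released on its cork mat, and the job is handed in at about 18.5 s of the 54 s allowed; the judge returned no verdict.

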